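Run a fingertip up the dehumidifier's level keys

TASK

Wake the dehumidifier by pressing its round button, let the button come back up, then run a fingertip lightly along the arc of domed keys from the smallest to the largest so that each dips in turn, and finish holding: stop with the fingertip still resting on the largest key, keeping only that key down. Press gently, without shoving or lifting the dehumidifier, and leave everything else where it is.

Things in the scene. Friction and masses are not known exactly. Their poses are not given: they have to be found in the camera images.
- dehumidifier: Small free-standing dehumidifier, about 2.6 kg: white case 210 (x) x 280 (y) x 170 mm high, grey foot. Origin at the centre of its underside; z up, its front (louvres) looks along -x. On its flat top, 170 mm up, are a round press button and an arc of six grey domed keys; the arc (radius 120 mm) is centred 55 mm in front of the middle, and curves round the button. A clip also lies on the top.
- power (a joint): Travel of the round press button: 0 up, 0.006 m fully down; springs back. Takes about 4 N to go fully down; it counts as pressed beyond 0.004.
- power_top (a point): Centre of the top face of the round press button, 30 mm across, in a slightly larger housing on the case's top, in front of the middle of the arc (moves with the button).
- level1 (a joint): Travel of level key 1 of 6: 0 up, 0.0038 m fully down; springs back. First moves at 0.7 N, about 3.4 N fully down; it counts as touched beyond 0.0008.
- level1_top (a point): Top of the dome of level key 1 of 6 (counted from the smallest), a smooth shallow dome 20 mm across standing 4.5 mm above the case's top; keys are 38 mm apart, centre to centre. The smallest key, at the +y end of the arc. The point sinks with the key.
- level2 (a joint): Travel of level key 2 of 6: 0 up, 0.0038 m fully down; springs back. First moves at 0.7 N, about 3.4 N fully down; it counts as touched beyond 0.0008.
- level2_top (a point): Top of the dome of level key 2 of 6 (counted from the smallest), a smooth shallow dome 23 mm across standing 4.5 mm above the case's top; keys are 38 mm apart, centre to centre.  The point sinks with the key.
- level3 (a joint): Travel of level key 3 of 6: 0 up, 0.0038 m fully down; springs back. First moves at 0.7 N, about 3.4 N fully down; it counts as touched beyond 0.0008.
- level3_top (a point): Top of the dome of level key 3 of 6 (counted from the smallest), a smooth shallow dome 26 mm across standing 4.5 mm above the case's top; keys are 38 mm apart, centre to centre.  The point sinks with the key.
- level4 (a joint): Travel of level key 4 of 6: 0 up, 0.0038 m fully down; springs back. First moves at 0.7 N, about 3.4 N fully down; it counts as touched beyond 0.0008.
- level4_top (a point): Top of the dome of level key 4 of 6 (counted from the smallest), a smooth shallow dome 29 mm across standing 4.5 mm above the case's top; keys are 38 mm apart, centre to centre.  The point sinks with the key.
- level5 (a joint): Travel of level key 5 of 6: 0 up, 0.0038 m fully down; springs back. First moves at 0.7 N, about 3.4 N fully down; it counts as touched beyond 0.0008.
- level5_top (a point): Top of the dome of level key 5 of 6 (counted from the smallest), a smooth shallow dome 32 mm across standing 4.5 mm above the case's top; keys are 38 mm apart, centre to centre.  The point sinks with the key.
- level6 (a joint): Travel of level key 6 of 6: 0 up, 0.0038 m fully down; springs back. First moves at 0.7 N, about 3.4 N fully down; it counts as touched beyond 0.0008.
- level6_top (a point): Top of the dome of level key 6 of 6 (counted from the smallest), a smooth shallow dome 35 mm across standing 4.5 mm above the case's top; keys are 38 mm apart, centre to centre. The largest key, at the -y end of the arc. The point sinks with the key.
- vase: White ceramic vase, 94 mm across, 165 mm tall, beside the dehumidifier; origin under its centre. Loose, breakable.
- acrylic_box: Frosted acrylic box 160 x 110 x 70 mm with a white sliding lid (about 80 mm high in all), beside the dehumidifier; origin under its centre. Loose.
- tray: Black plastic tray 110 x 220 x 20 mm behind the dehumidifier; origin under its centre. Loose.
- clip_a: Silver spring clip 45 x 26 mm, about 20 mm high, lying on the dehumidifier's top near a front corner; origin under its centre. Loose.
- clip_b: The same kind of silver spring clip, lying in the tray. Loose.
- bowl: Small blue ceramic bowl, 100 mm across, 45 mm high, behind the dehumidifier; origin under its centre. Loose.
- torch: Pocket torch 120 mm long, 32 mm thick, lying in the tray; origin under its middle. Loose.

How it is judged:
On the way, in this order (a step that is already met when the one before it is completed fails the run):
1. the round button is pressed down while no level key is (value of joint power above 0.004 m and value of joint each of level1, level2, level3, level4, level5, level6 below 0.0008 m), for 0.02 s.
2. a fingertip dips level key 1, and no larger one yet (value of joint level1 above 0.0008 m and value of joint power below 0.002 m and contact force between the fingers and dehumidifier above 0.2 N and value of joint each of level2, level3, level4, level5, level6 below 0.0008 m), for 0.02 s.
3. a fingertip dips level key 2, and no larger one yet (value of joint level2 above 0.0008 m and value of joint power below 0.002 m and contact force between the fingers and dehumidifier above 0.2 N and value of joint each of level3, level4, level5, level6 below 0.0008 m), for 0.02 s.
4. a fingertip dips level key 3, and no larger one yet (value of joint level3 above 0.0008 m and value of joint power below 0.002 m and contact force between the fingers and dehumidifier above 0.2 N and value of joint each of level4, level5, level6 below 0.0008 m), for 0.02 s.
5. a fingertip dips level key 4, and no larger one yet (value of joint level4 above 0.0008 m and value of joint power below 0.002 m and contact force between the fingers and dehumidifier above 0.2 N and value of joint each of level5, level6 below 0.0008 m), for 0.02 s.
6. a fingertip dips level key 5, and no larger one yet (value of joint level5 above 0.0008 m and value of joint power below 0.002 m and contact force between the fingers and dehumidifier above 0.2 N and value of joint level6 below 0.0008 m), for 0.02 s.
7. a fingertip dips level key 6, and no larger one yet (value of joint level6 above 0.0008 m and value of joint power below 0.002 m and contact force between the fingers and dehumidifier above 0.2 N), for 0.02 s.
At the end, for the whole second after the job is handed in: The fingertip rests on the largest key (at least 0.8 mm down, fingers pressing on the dehumidifier with 0.2 to 20 N), the other keys (under 0.8 mm) and the round button (under 2 mm) are up, and the dehumidifier and all the other things are within 15 mm of where they began (all of step 7 and contact force between the fingers and dehumidifier below 20 N and value of joint each of level1, level2, level3, level4, level5 below 0.0008 m and distance of each of dehumidifier, vase, acrylic_box, tray, clip_a, clip_b, bowl, torch from where it was at the start of the episode below 0.015 m and angle between dehumidifier's own z axis and vertical below 0.05 rad); the arm keeps its last pose, push and grip.
It fails at once if the dehumidifier is pressed with more than 20 N (contact force between any of the arm, the fingers and dehumidifier above 20 N).
It fails at once if the dehumidifier is shoved over 15 mm, lifted or tipped (distance of dehumidifier from where it was at the start of the episode above 0.015 m or height (world z) of dehumidifier above 0.006 m or angle between dehumidifier's own z axis and vertical above 0.05 rad).
It fails at once if another thing is moved over 15 mm or lifted (distance of any of vase, acrylic_box, tray, clip_a, clip_b, bowl, torch from where it was at the start of the episode above 0.015 m).
It also fails if it takes over 42 s, if anything falls off the work surface, if the arm or the gripper's body presses on something with over 40 N, if the wrist force passes 120 N, or if a joint passes its speed limit or range.

ROBOT

A 7-joint arm with a two-finger parallel gripper is mounted at the origin on the work surface. World frame = base frame: x ahead of the robot, y to its left, z up, the work surface at z = 0. Lengths are in m, angles in rad, forces in N, time in s.
With the tool pointing down it reaches from about 0.4 to 0.85 m from the base axis. Payload 10.4 kg.
Tool frame: the origin (TCP) lies at the very end of the fingers, on their centre line; the grasp point (between the pads) lies 19 mm behind it; z points along the fingers, y is the line along which they close (so a half turn about z gives the same grasp; the last joint's range is limited). The gripper opens to 87 mm and grips with 3 to 60 N. Pads are 19 mm wide; open, the fingers measure 117 mm over their backs; the gripper's body (75 mm by 190 mm) begins 51 mm behind the grasp point.
Start: joints at [-1.293, 0.332, -0.065, 1.46, 0.022, 1.35, -0.088], TCP at [0.185, 0.597, 0.187] pointing down, gripper open.
Joint ranges: [-2.6, 2.6], [-0.5, 2.12], [-1.47, 1.34], [0.16, 2.42], [-1.27, 4.41], [0.06, 2.06], [-2.6, 2.6]. Speed limits (rad/s): [2.22, 2.22, 2.79, 2.79, 3.14, 3.14, 3.14].

INTERFACE

Orientations are given as a unit quaternion [x, y, z, w].
In Python, from cell import read_state, grab_frame, hand_in gives the robot as it stands.
- The arm moves only by the tool servo_tool, never from a script. Its argument "moves" is a list of rows, each a list of 7 numbers: the shift along the tool's x, y, z as a fraction of full scale, then the turn, a rotation vector about the tool's x, y, z as a fraction of full scale, then the closure, from -1 (fully open) to 1 (shut). A call has 1 to 20 rows; each row shifts and turns the commanded pose from where the row before left it, along the tool's axes as they then stand; what a row does not reach is not made up. Full scale, the value 1, is 0.025 m for a shift and 60 degrees for a turn. A row lasts 1/10 s, in which the tool goes at most 50 mm and 8.59 degrees, less where a joint would pass 70% of its speed; a pose out of reach is approached as far as the arm can. A call with a number of a shift or a turn outside -1 to 1 is refused whole. A call with a gripper value outside its range is refused whole. The fingers move at their own pace and stop on an object; "grip_force" is the grip in N (left out, the last holds). Time passes only in rows, so rows that do not move let the fingers close. It gives the time, the measured TCP pose, the force, the opening and the grip force at its end, in the units of the state.
- read_state(): the state, without advancing time (a new reading comes with each control period).
- grab_frame(name): name is "scene" or "top" or "wrist"; returns a dict with "pixels" (480x640x3 uint8, red, green, blue), "depth" (480x640 float32, m along the optical axis (not along the pixel's ray), 0 where there is no reading), "K" (3x3 intrinsics, pixels), "R" (3x3) and "t" (3): a world point X has camera coordinates R X + t; the wrist camera has in their place "T_tool_cam" (4x4, takes a point from camera to tool coordinates, whose origin is the TCP and whose axes are the flange's). Camera axes: x right, y down, z forward; pixel columns grow to the right and rows downward; lengths in m; the calibration is good to about 2 mm. A picture is of the moment at which its call begins: read the wrist's pose just before it.
- hand_in(): hands the job in; it is judged then, once.
The state is a dict: "t": time; "q": joint angles; "joint_velocities": joint speeds; "joint_efforts": joint torques, N m; "position": TCP position; "ee_rot": TCP orientation; "contact_force": force on the tool from outside, world axes, zero at the start; "wrist_torque": the same for the moment, N m; "grip_width": finger opening in m; "grip_force": force on a finger pad.
Only numpy, scipy, OpenCV 4.12 (cv2) and the standard library are available. Lean on these libraries where they do the work, as an engineer would, in place of code of your own. Each camera call takes 0.05 s, during which the arm holds its last target. There are 200 camera calls.

## Working session

There is one attempt and no reset: what is moved stays moved. The work goes in short steps, Python scripts to look and compute and a tool call to move; the robot and the scene stay as the last step left them, time stands still between calls to the robot, and variables do not carry over. Pictures are saved under pics/ and viewed, at most 10 in all, crops included, and the job is handed in when it is done.

Besides the shell and the picture viewer there is one more tool, called as name(argument=value, ...), one argument or row to a line, values as JSON. servo_tool: Moves the arm, as the interface text tells. Shift numbers are shares of 0.025 m and turn numbers shares of 60 degrees, none past 1 either way. Its arguments: {"type":"object","properties":{"moves":{"type":"array"},"grip_force":{"type":"number"}},"required":["moves"]}

```bash
mkdir -p pics
python3 - <<'E'
from cell import *
import cv2,numpy as np
s=read_state();print({k:np.round(v,3).tolist() for k,v in s.items()})
for n in("top","scene"):
    f=grab_frame(n);cv2.imwrite(f"pics/{n}0.png",f["pixels"][:,:,::-1]);np.savez(f"{n}0.npz",**f);print(n,f["K"],f["R"],f["t"])
E
```

```text
{'t': 0.0, 'q': [-1.293, 0.333, -0.065, 1.461, 0.022, 1.35, -0.089], 'joint_velocities': [0.0, 0.0, 0.0, -0.0, 0.002, -0.001, -0.001], 'joint_efforts': [-0.001, -62.325, 0.024, -38.991, -0.061, 0.04, 0.0], 'position': [0.185, 0.596, 0.186], 'ee_rot': [0.15, 0.989, -0.001, -0.0], 'contact_force': [0.936, -0.287, -0.003], 'wrist_torque': [0.03, -0.058, -0.012], 'grip_force': 0.0, 'grip_width': 0.087}
top [[493.3095544    0.         316.48587876]
 [  0.         493.3095544  251.52372253]
 [  0.           0.           1.        ]] [[ 0.02051576 -0.9997888   0.00120722]
 [-0.98183695 -0.02037515 -0.18862943]
 [ 0.18861419  0.00268458 -0.9820476 ]] [0.04746409 0.65473403 1.12757519]
scene [[533.31373074   0.         318.78127358]
 [  0.         533.31373074 244.99286955]
 [  0.           0.           1.        ]] [[-0.17655159  0.98429088 -0.00100293]
 [ 0.85089669  0.15211241 -0.50282863]
 [-0.49477707 -0.08962858 -0.86438554]] [ 0.05596469 -0.48036235  1.43370997]
```

View pics/top0.png

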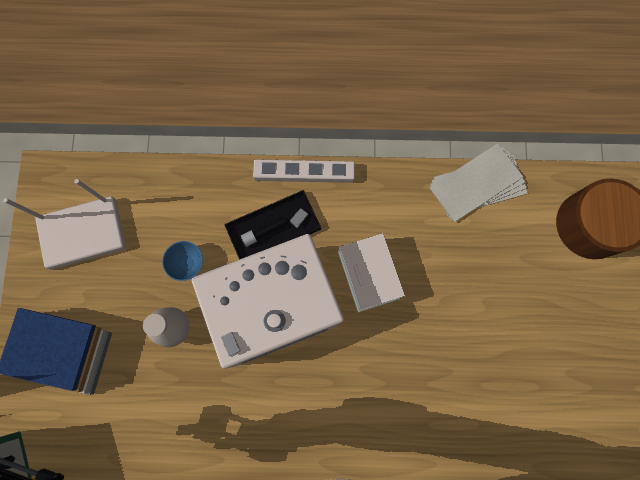

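View pics/scene0.png

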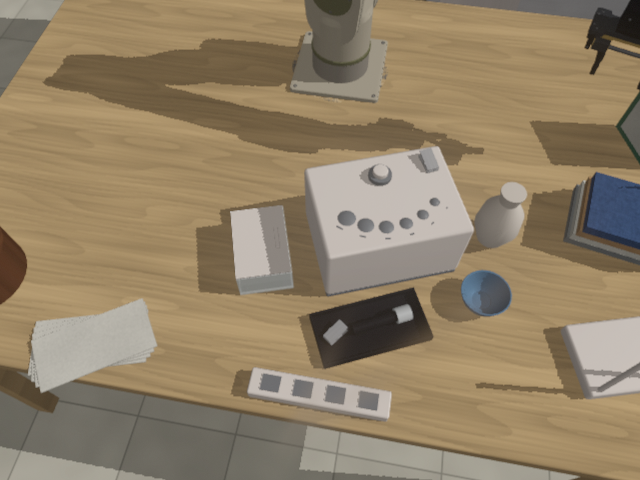

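The top view shows keys 1–6 at px (225,301), (235,286), (248,275), (265,269), (282,268) and (299,272). The button is at (274,320) and the clip at (231,343). The scene view agrees, with key 1 at (435,202), key 6 at (347,218) and the button at (380,173).

```bash
cat > fit.py <<'E'
import cv2,numpy as np
a=np.radians(18.22)*np.array([2.5,1.5,.5,-.5,-1.5,-2.5])
M=np.c_[-.055+.12*np.cos(a),.12*np.sin(a)]
def fit(P):
    mc,pc=M.mean(0),P.mean(0);U,_,Vt=np.linalg.svd((M-mc).T@(P-pc));R=Vt.T@np.diag([1,np.linalg.det(U@Vt)])@U.T
    t=pc-R@mc;return R,t,P-(M@R.T+t)
def ray(f,u,v,z):
    d=f["R"].T@np.linalg.inv(f["K"])@[u,v,1];c=-f["R"].T@f["t"];return c+d*(z-c[2])/d[2]
def cent(f,u,v,r=9):
    g=f["pixels"].astype(int).max(2);m=(g<150).astype(np.uint8)
    n,l,st,c=cv2.connectedComponentsWithStats(m)
    ids=[i for i in range(1,n) if st[i,4]<900 and st[i,4]>20 and np.hypot(*(c[i]-[u,v]))<r]
    i=min(ids,key=lambda i:np.hypot(*(c[i]-[u,v])));return c[i],st[i,4]
E
python3 - <<'E'
from fit import *
px={"top":[(225,301),(235,286),(248,275),(265,269),(282,268),(299,272)],"scene":[(435,202),(423,214),(406,223),(386,227),(366,225),(347,218)]}
bt={"top":(274,320.5),"scene":(380.5,171)}
for n in px:
    f=dict(np.load(n+"0.npz"))
    try:
        C=[cent(f,*p) for p in px[n]];print([ (c.round(1).tolist(),int(s)) for c,s in C])
        P=np.array([ray(f,*c,.172)[:2] for c,s in C])
    except ValueError as e: print("fail",n);P=np.array([ray(f,*p,.172)[:2] for p in px[n]])
    R,t,r=fit(P);print(n,"yaw",np.degrees(np.arctan2(R[1,0],R[0,0])),"t",t,"\nres mm",(r*1e3).round(1).tolist(),"\nkeys",(M@R.T+t).round(4).tolist())
    b=ray(f,*bt[n],.185)[:2];print("button",b,R.T@(b-t))
    for u,v in px[n]+[bt[n]]:
        u,v=int(round(u)),int(round(v));d=f["depth"][v,u];X=f["R"].T@(np.linalg.inv(f["K"])@[u,v,1]*d-f["t"]);print(X.round(4))
E
```

```text
[([224.2, 300.5], 70), ([234.1, 285.7], 91), ([247.8, 274.6], 113), ([264.3, 268.3], 138), ([281.6, 267.4], 167), ([298.5, 271.8], 203)]
top yaw 22.57271180686604 t [0.52727296 0.16641448] 
res mm [[0.4, -0.3], [0.0, -0.4], [-0.1, 0.0], [-0.1, -0.0], [-0.3, 0.3], [0.1, 0.3]] 
keys [[0.5212, 0.2567], [0.5538, 0.2371], [0.5786, 0.2083], [0.5932, 0.1732], [0.5961, 0.1354], [0.587, 0.0985]]
button [0.48058568 0.14688328] [-0.05060788 -0.0001138 ]
[0.52   0.2535 0.1776]
[0.553  0.2344 0.1741]
[0.5778 0.2079 0.1716]
[0.5913 0.1714 0.1738]
[0.594  0.1345 0.1754]
[0.5862 0.0976 0.1743]
[0.4812 0.1462 0.1932]
[([434.2, 201.5], 64), ([422.3, 214.0], 87), ([405.5, 222.8], 115), ([385.7, 226.5], 144), ([365.2, 224.7], 179), ([346.2, 217.8], 214)]
scene yaw 22.4749203869081 t [0.52952713 0.16776083] 
res mm [[0.4, -0.2], [0.0, -0.5], [-0.1, -0.3], [-0.2, -0.1], [-0.2, 0.3], [0.1, 0.7]] 
keys [[0.5236, 0.258], [0.5562, 0.2384], [0.5809, 0.2096], [0.5955, 0.1745], [0.5983, 0.1366], [0.5891, 0.0997]]
button [0.48033507 0.14973307] [-0.05234741  0.00214659]
[0.5276 0.2588 0.1757]
[0.5585 0.2389 0.1758]
[0.583  0.21   0.1747]
[0.5982 0.1749 0.1751]
[0.6008 0.1385 0.1757]
[0.5895 0.102  0.1722]
[0.4869 0.1488 0.1931]
```

servo_tool(
  moves=[
    [0,0,-0.7,0,0,0,1],
    [0,0,-0.7,0,0,0,1],
    [0,0,-0.7,0,0,0,1],
    [-0.83,-0.68,-0.5,0,0,0,1],
    [-0.83,-0.68,0,0,0,0,1],
    [-0.83,-0.68,0,0,0,0,1],
    [-0.83,-0.68,0,0,0,0,1],
    [-0.83,-0.68,0,0,0,0,1],
    [-0.83,-0.68,0,0,0,0,1],
    [-0.83,-0.68,0,0,0,0,1],
    [-0.83,-0.68,0,0,0,0,1],
    [-0.83,-0.68,0,0,0,0,1],
    [-0.83,-0.68,0,0,0,0,1],
    [-0.83,-0.68,0,0,0,0,1],
    [-0.83,-0.68,0,0,0,0,1],
    [-0.83,-0.68,0,0,0,0,1],
    [-0.83,-0.68,0,0,0,0,1],
    [-0.83,-0.68,0,0,0,0,1],
    [-0.83,-0.68,0,0,0,0,1],
    [-0.83,-0.68,0,0,0,0,1],
  ],
  grip_force=20,
)

```text
t: 2.1
position: [0.4368, 0.2153, 0.2515]
ee_rot: [0.15, 0.989, -0.0, -0.0]
contact_force: [0.3, 0.1, 0.1]
grip_width: 0.0004
grip_force: 0.0
```

servo_tool(
  moves=[
    [-0.83,-0.68,0,0,0,0,1],
    [-0.83,-0.68,0,0,0,0,1],
    [-0.83,-0.68,0,0,0,0,1],
    [0,0,0,0,0,0.0775,1],
    [0,0,0,0,0,0,1],
    [0,0,0,0,0,0,1],
  ],
)

```text
t: 2.7
position: [0.4804, 0.1497, 0.2515]
ee_rot: [0.188, 0.982, -0.0, -0.0]
contact_force: [-0.0, 1.2, -0.3]
grip_width: 0.0005
grip_force: 0.0
```

```bash
cat > rel.py <<'E'
from cell import *
import numpy as np
from scipy.spatial.transform import Rotation as Ro
def rel(X):
    s=read_state();R=Ro.from_quat(s["ee_rot"]).as_matrix()
    print("t",round(s["t"],2),"pos",np.round(s["position"],4),"xdir",np.degrees(np.arctan2(R[1,0],R[0,0])).round(2),"zax",R[:,2].round(3),"F",np.round(s["contact_force"],2),"w",round(s["grip_width"],4))
    print("units",(R.T@(np.array(X)-s["position"])/.025).round(3));return s
E
python3 - <<'E'
from rel import *; import cv2
rel([.4808,.1483,.21])
f=grab_frame("wrist");cv2.imwrite("pics/w0.png",f["pixels"][:,:,::-1]);print(f["T_tool_cam"].round(3))
E
```

```text
t 2.7 pos [0.4804 0.1497 0.2515] xdir 158.28 zax [-0.001  0.    -1.   ] F [-0.02  1.2  -0.26] w 0.0005
units [-0.036 -0.048  1.66 ]
[[-0.001 -0.952 -0.306  0.083]
 [ 1.    -0.001 -0.     0.001]
 [-0.    -0.306  0.952 -0.197]
 [ 0.     0.     0.     1.   ]]
```

View pics/w0.png

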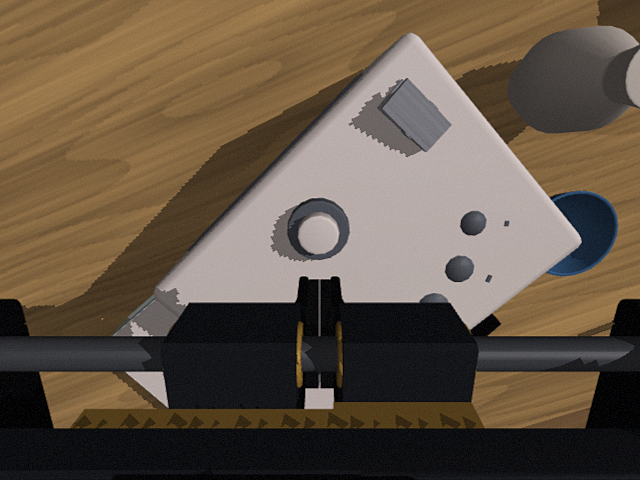

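The wrist view shows the button top at px (319,231), key 1 at (473,223), key 2 at (459,268), and the closed fingertips at about (320,280). I'll cross-check these against the fit.

Run:
```python
from rel import *
s=read_state();R=Ro.from_quat(s["ee_rot"]).as_matrix()
f=grab_frame("wrist");T=f["T_tool_cam"];K=f["K"]
def ray(u,v,z):
    d=R@T[:3,:3]@np.linalg.inv(K)@[u,v,1];c=R@T[:3,3]+s["position"];return (c+d*(z-c[2])/d[2]).round(4)
print(K[0,0])
for u,v,z in((319,231,.19),(473,223,.1725),(459,268,.1725)):
    d=f["depth"][v,u];X=T[:3,:3]@(np.linalg.inv(K)@[u,v,1]*d)+T[:3,3];print(ray(u,v,z),(R@X+s["position"]).round(4))
for v in range(200,264,4):
    u=319;d=f["depth"][v,u];X=T[:3,:3]@(np.linalg.inv(K)@[u,v,1]*d)+T[:3,3];print(v,(R@X+s["position"]).round(4)[2],end="; ")
rel([.4815,.1475,.2])
```

```text
386.93702101084807
[0.4802 0.1507 0.19  ] [0.4798 0.1509 0.1913]
[0.522  0.2574 0.1725] [0.5216 0.2571 0.1736]
[0.5533 0.238  0.1725] [0.5527 0.2378 0.1737]
200 0.1797; 204 0.1818; 208 0.1808; 212 0.1814; 216 0.1907; 220 0.1914; 224 0.1901; 228 0.1903; 232 0.1928; 236 0.191; 240 0.1915; 244 0.1906; 248 0.1909; 252 0.1914; 256 0.1809; 260 0.1694; t 2.8 pos [0.4804 0.1499 0.2516] xdir 158.28 zax [-0.  0. -1.] F [0.33 0.33 0.29] w 0.0004
units [-0.075 -0.073  2.064]
```

servo_tool(
  moves=[
    [0,0,0.5,0,0,0,1],
    [0,0,0.5,0,0,0,1],
    [0,0,0.5,0,0,0,1],
    [0,0,0.4,0,0,0,1],
    [0,0,0.3,0,0,0,1],
    [0,0,0.1,0,0,0,1],
    [0,0,0.04,0,0,0,1],
    [0,0,0.04,0,0,0,1],
    [0,0,0.04,0,0,0,1],
    [0,0,0,0,0,0,1],
  ],
)

```text
t: 3.8
position: [0.4809, 0.1493, 0.1914]
ee_rot: [0.19, 0.982, 0.0, 0.0]
contact_force: [-0.5, 0.2, 0.1]
grip_width: 0.0007
grip_force: 0.0
```

servo_tool(
  moves=[
    [0,0,0.04,0,0,0,1],
    [0,0,0.04,0,0,0,1],
    [0,0,0,0,0,0,1],
  ],
)

```text
t: 4.1
position: [0.4807, 0.1493, 0.1891]
ee_rot: [0.19, 0.982, -0.0, -0.0]
contact_force: [1.3, -1.0, -0.6]
grip_width: 0.0002
grip_force: 0.0
```

servo_tool(
  moves=[
    [0,0,0.04,0,0,0,1],
    [0,0,0.04,0,0,0,1],
    [0,0,0,0,0,0,1],
  ],
)

```text
t: 4.4
position: [0.4807, 0.1492, 0.1871]
ee_rot: [0.19, 0.982, -0.0, -0.0]
contact_force: [0.2, -0.5, 0.2]
grip_width: 0.0003
grip_force: 0.0
```

servo_tool(
  moves=[
    [0,0,0.04,0,0,0,1],
    [0,0,0.04,0,0,0,1],
    [0,0,0,0,0,0,1],
  ],
)

```text
t: 4.7
position: [0.4807, 0.1492, 0.1851]
ee_rot: [0.19, 0.982, -0.0, -0.0]
contact_force: [1.0, -1.0, 0.2]
grip_width: 0.0005
grip_force: 0.0
```

servo_tool(
  moves=[
    [0,0,0.04,0,0,0,1],
    [0,0,0,0,0,0,1],
  ],
)

```text
t: 4.9
position: [0.4808, 0.1493, 0.1841]
ee_rot: [0.19, 0.982, 0.0, -0.0]
contact_force: [0.1, 0.0, 0.9]
grip_width: 0.0005
grip_force: 0.0
```

Run:
```python
from rel import *; import cv2
rel([.4808,.1493,.2])
f=grab_frame("wrist");cv2.imwrite("pics/w1.png",cv2.resize(f["pixels"][180:380,200:440,::-1],None,fx=3,fy=3))
F=[]
for i in range(8): grab_frame("top");F.append(read_state()["contact_force"])
print(np.round(F,1).tolist(),np.mean(F,0))
```

```text
t 4.9 pos [0.4808 0.1493 0.1841] xdir 158.12 zax [-0.  0. -1.] F [0.12 0.05 0.94] w 0.0005
units [-0.001  0.002 -0.635]
[[-1.1, -0.1, -0.2], [-0.3, 0.5, 0.2], [0.6, -0.0, -0.3], [0.8, 0.3, 0.4], [0.1, -0.2, -0.3], [0.3, 0.4, 0.2], [0.5, -0.2, -0.6], [0.5, -0.1, 0.5]] [ 0.17648793  0.06992444 -0.02033112]
```

View pics/w1.png

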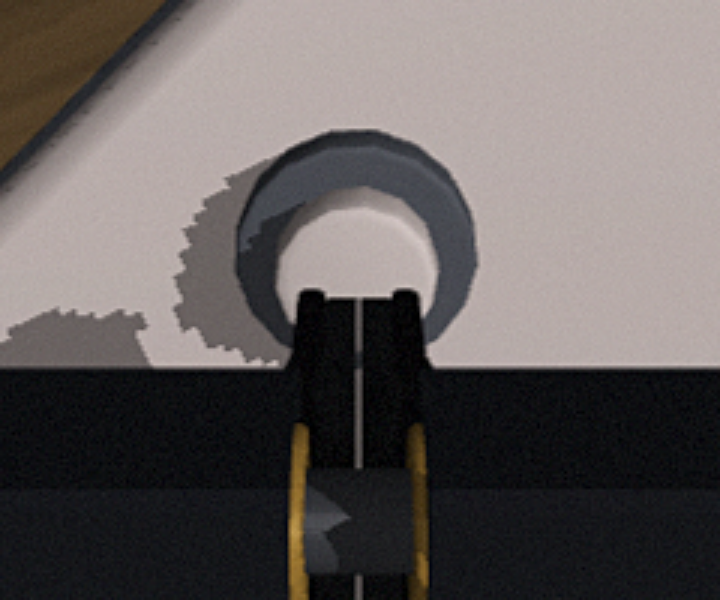

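The crop shows the fingertip over the lower half of the button, with the button top's centre at about crop px (357,270). The force reads about zero, so I'll measure the gap by depth.

Run:
```python
from rel import *
s=read_state();R=Ro.from_quat(s["ee_rot"]).as_matrix()
f=grab_frame("wrist");T=f["T_tool_cam"];K=f["K"]
def z(u0,u1,v0,v1):
    v,u=np.mgrid[v0:v1,u0:u1];d=f["depth"][v0:v1,u0:u1].ravel()
    X=(T[:3,:3]@(np.linalg.inv(K)@np.c_[u.ravel(),v.ravel(),np.ones(d.size)].T*d)+T[:3,3:]);W=(R@X).T+s["position"];return np.median(W,0).round(4),np.median(X,1).round(4)
for n,a in dict(button=(305,333,256,274),housing=(300,335,232,240),case=(290,340,195,215),tip=(306,332,282,290),tip2=(306,332,295,305)).items(): print(n,*z(*a))
g=f["depth"][:,312];print([(v,round(float(g[v]),4)) for v in range(240,310,3)])
```

```text
button [0.4776 0.1511 0.1912] [ 0.0036  0.0007 -0.0069]
housing [0.4653 0.1552 0.1811] [ 0.0165 -0.0003  0.0031]
case [0.4514 0.1593 0.1691] [ 0.031  -0.0015  0.0151]
tip [0.4735 0.1525 0.2265] [ 0.0083  0.0005 -0.0422]
tip2 [0.4735 0.1522 0.2391] [ 0.0082  0.0007 -0.0548]
[(240, 0.2129), (243, 0.2111), (246, 0.2067), (249, 0.2059), (252, 0.2052), (255, 0.2049), (258, 0.2046), (261, 0.2044), (264, 0.0), (267, 0.2063), (270, 0.2057), (273, 0.2066), (276, 0.2071), (279, 0.178), (282, 0.1739), (285, 0.1714), (288, 0.1693), (291, 0.1657), (294, 0.1622), (297, 0.1609), (300, 0.1576), (303, 0.1554), (306, 0.0), (309, 0.1503)]
```

Run:
```python
from rel import *; import cv2
f=grab_frame("scene");s=read_state()
for dz in(0,.019,.038,.07):
    c=f["R"]@(s["position"]+[0,0,dz])+f["t"];p=f["K"]@c;print(dz,(p[:2]/p[2]).round(1))
cv2.imwrite("pics/s1.png",cv2.resize(f["pixels"][80:260,280:520,::-1],None,fx=3.3,fy=3.3))
```

```text
0 [380.2 171.4]
0.019 [381.2 165.1]
0.038 [382.2 158.7]
0.07 [384.  147.3]
```

View pics/s1.png

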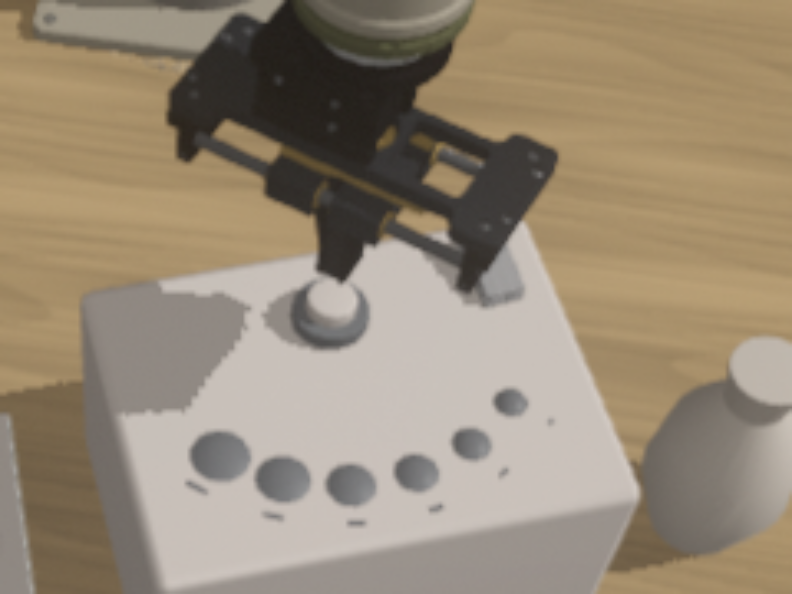

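The scene crop shows the fingertip's lower edge at crop (337,278), still clear of the button (330,300). The real finger end is about 36 mm above the reported TCP, and the wrist depth agrees. I'll check the bracket over the clip, then go down by what I see and feel.

Run:
```python
from rel import *
f=grab_frame("scene");s=read_state();R=Ro.from_quat(s["ee_rot"]).as_matrix()
for u,v in((382,161),(382,163),(379,160),(420,163),(422,165),(421,161),(334,125),(335,127),(430,168)):
    d=f["depth"][v,u];X=f["R"].T@(np.linalg.inv(f["K"])@[u,v,1]*d-f["t"]);print(u,v,X.round(3),"tool",(R.T@(X-s["position"])).round(3))
```

```text
382 161 [0.494 0.15  0.231] tool [-0.012  0.005 -0.047]
382 163 [0.492 0.15  0.223] tool [-0.01   0.005 -0.039]
379 160 [0.49  0.144 0.228] tool [-0.011 -0.002 -0.044]
420 163 [0.549 0.211 0.306] tool [-0.04   0.083 -0.122]
422 165 [0.546 0.216 0.298] tool [-0.035  0.086 -0.114]
421 161 [0.547 0.212 0.309] tool [-0.038  0.083 -0.125]
334 125 [0.483 0.057 0.297] tool [-0.036 -0.085 -0.113]
335 127 [0.483 0.059 0.292] tool [-0.036 -0.083 -0.108]
430 168 [0.453 0.243 0.181] tool [0.061 0.077 0.003]
```

The whole gripper, bracket included, sits about 37 mm higher than reported. Contact with the button is therefore due at a reported z of about 0.154.

servo_tool(
  moves=[
    [0,0,0.3,0,0,0,1],
    [0,0,0.3,0,0,0,1],
    [0,0,0.3,0,0,0,1],
    [0,0,0.1,0,0,0,1],
    [0,0,0.04,0,0,0,1],
    [0,0,0.04,0,0,0,1],
    [0,0,0,0,0,0,1],
  ],
)

```text
t: 6.2
position: [0.4809, 0.1493, 0.1573]
ee_rot: [0.19, 0.982, 0.0, 0.0]
contact_force: [-0.7, 0.4, 0.1]
grip_width: 0.0006
grip_force: 0.0
```

servo_tool(
  moves=[
    [0,0,0.04,0,0,0,1],
    [0,0,0.04,0,0,0,1],
    [0,0,0,0,0,0,1],
  ],
)

```text
t: 6.5
position: [0.481, 0.1494, 0.1554]
ee_rot: [0.19, 0.982, 0.0, 0.0]
contact_force: [0.6, 0.8, 1.7]
grip_width: 0.0002
grip_force: 0.8
```

servo_tool(
  moves=[
    [0,0,0.04,0,0,0,1],
    [0,0,0.04,0,0,0,1],
    [0,0,0,0,0,0,1],
  ],
)

```text
t: 6.8
position: [0.481, 0.1494, 0.1533]
ee_rot: [0.19, 0.982, 0.0, 0.0]
contact_force: [0.6, 0.3, 2.0]
grip_width: 0.0007
grip_force: 1.3
```

servo_tool(
  moves=[
    [0,0,0.04,0,0,0,1],
    [0,0,0.04,0,0,0,1],
    [0,0,0,0,0,0,1],
  ],
)

```text
t: 7.1
position: [0.481, 0.1494, 0.1513]
ee_rot: [0.19, 0.982, 0.0, 0.0]
contact_force: [1.4, 0.6, 4.1]
grip_width: 0.0003
grip_force: 1.8
```

```bash
cat > fz.py <<'E'
from rel import *
rel([.4808,.1493,.2])
F=[]
for i in range(6): grab_frame("top");F.append(read_state()["contact_force"])
print("meanF",np.mean(F,0).round(2))
E
python3 fz.py
```

```text
t 7.1 pos [0.481  0.1494 0.1513] xdir 158.12 zax [ 0.  0. -1.] F [1.44 0.55 4.09] w 0.0003
units [ 0.004 -0.004 -1.949]
meanF [1.37 0.22 3.49]
```

servo_tool(
  moves=[
    [0,0,0.02,0,0,0,1],
    [0,0,0,0,0,0,1],
    [0,0,-0.3,0,0,0,1],
    [0,0,-0.5,0,0,0,1],
    [0,0,-0.5,0,0,0,1],
    [0,0,0,0,0,0,1],
  ],
)

```text
t: 8.0
position: [0.4816, 0.1496, 0.1854]
ee_rot: [0.19, 0.982, 0.001, 0.001]
contact_force: [-0.3, -0.6, -0.1]
grip_width: 0.0002
grip_force: 0.0
```

Run:
```python
from rel import *
rel([.522,.2573,.150])
```

```text
t 8.0 pos [0.4816 0.1496 0.1854] xdir 158.11 zax [ 0.002  0.001 -1.   ] F [-0.32 -0.62 -0.12] w 0.0002
units [0.11  4.595 1.426]
```

servo_tool(
  moves=[
    [0.014,0.575,0,0,0,0,1],
    [0.014,0.575,0,0,0,0,1],
    [0.014,0.575,0,0,0,0,1],
    [0.014,0.575,0,0,0,0,1],
    [0.014,0.575,0,0,0,0,1],
    [0.014,0.575,0,0,0,0,1],
    [0.014,0.575,0,0,0,0,1],
    [0.014,0.575,0,0,0,0,1],
    [0,0,0.4,0,0,0,1],
    [0,0,0.4,0,0,0,1],
    [0,0,0.4,0,0,0,1],
    [0,0,0,0,0,0,1],
    [0,0,0,0,0,0,1],
  ],
)

```text
t: 9.3
position: [0.5209, 0.2565, 0.1531]
ee_rot: [0.19, 0.982, -0.0, -0.0]
contact_force: [-0.3, 1.1, -0.3]
grip_width: 0.0005
grip_force: 0.0
```

Run:
```python
from rel import *; import cv2
rel([.522,.2573,.1405])
f=grab_frame("wrist");cv2.imwrite("pics/w2.png",cv2.resize(f["pixels"][160:360,200:440,::-1],None,fx=3,fy=3))
```

```text
t 9.3 pos [0.5209 0.2565 0.1531] xdir 158.08 zax [-0. -0. -1.] F [-0.32  1.08 -0.29] w 0.0005
units [-0.028  0.047  0.503]
```

View pics/w2.png

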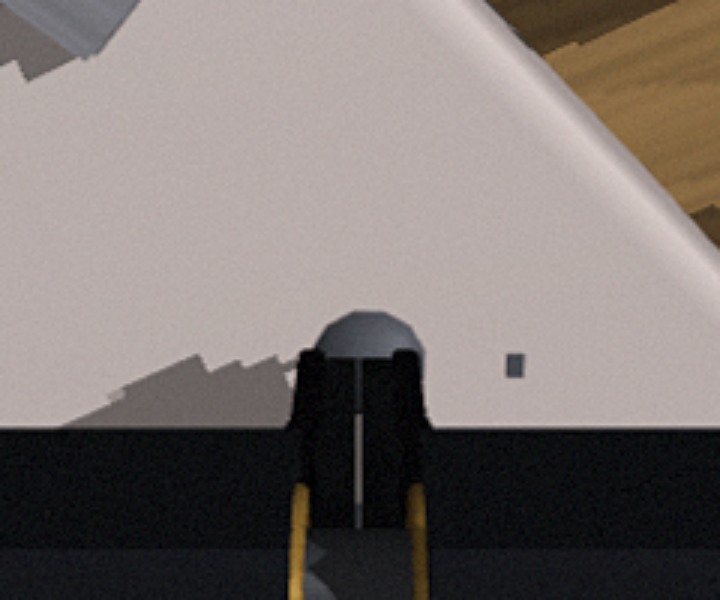

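The crop shows key 1 centred about 9 crop px (1.5 mm) to the right of the fingertip, which matches the fit. I'll correct that and descend.

servo_tool(
  moves=[
    [-0.028,0.05,0.2,0,0,0,1],
    [0,0,0.2,0,0,0,1],
    [0,0,0.04,0,0,0,1],
    [0,0,0.04,0,0,0,1],
    [0,0,0,0,0,0,1],
  ],
)

```text
t: 9.85
position: [0.5221, 0.2579, 0.1412]
ee_rot: [0.19, 0.982, -0.0, -0.0]
contact_force: [0.2, -0.2, 0.9]
grip_width: 0.0002
grip_force: 0.0
```

servo_tool(
  moves=[
    [0,0,0.04,0,0,0,1],
    [0,0,0,0,0,0,1],
  ],
)

```text
t: 10.05
position: [0.5222, 0.258, 0.1402]
ee_rot: [0.19, 0.982, 0.0, -0.0]
contact_force: [-1.0, -0.0, 0.0]
grip_width: 0.0004
grip_force: 0.0
```

```bash
python3 fz.py
```

```text
t 10.05 pos [0.5222 0.258  0.1402] xdir 158.12 zax [ 0.  0. -1.] F [-1.02 -0.04  0.  ] w 0.0004
units [-0.085 -4.649 -2.391]
meanF [-0.54 -0.09  0.02]
```

servo_tool(
  moves=[
    [0,0,0.04,0,0,0,1],
    [0,0,0,0,0,0,1],
  ],
)

```text
t: 10.55
position: [0.5221, 0.2579, 0.1391]
ee_rot: [0.19, 0.982, -0.0, -0.0]
contact_force: [0.3, 0.8, 0.7]
grip_width: 0.0001
grip_force: 0.0
```

```bash
python3 fz.py
```

```text
t 10.55 pos [0.5221 0.2579 0.1391] xdir 158.12 zax [-0. -0. -1.] F [0.29 0.83 0.75] w 0.0001
units [-0.084 -4.648 -2.435]
meanF [-0.33 -0.32  0.09]
```

servo_tool(
  moves=[
    [0,0,0.04,0,0,0,1],
    [0,0,0,0,0,0,1],
  ],
)

```text
t: 11.05
position: [0.5222, 0.258, 0.1382]
ee_rot: [0.19, 0.982, 0.0, 0.0]
contact_force: [-0.6, -0.3, 1.0]
grip_width: 0.0009
grip_force: 0.5
```

```bash
python3 fz.py
```

```text
t 11.05 pos [0.5222 0.258  0.1382] xdir 158.12 zax [ 0.  0. -1.] F [-0.64 -0.25  1.03] w 0.0009
units [-0.083 -4.651 -2.471]
meanF [-0.27 -0.18  1.09]
```

servo_tool(
  moves=[
    [0,0,0.06,0,0,0,1],
    [0,0,0,0,0,0,1],
  ],
)

```text
t: 11.55
position: [0.5222, 0.258, 0.1367]
ee_rot: [0.19, 0.982, 0.0, 0.0]
contact_force: [-1.1, -0.2, 2.1]
grip_width: 0.0003
grip_force: 1.0
```

```bash
python3 fz.py
```

```text
t 11.55 pos [0.5222 0.258  0.1367] xdir 158.12 zax [ 0.  0. -1.] F [-1.06 -0.19  2.1 ] w 0.0003
units [-0.083 -4.651 -2.533]
meanF [-0.64 -0.4   2.01]
```

Key 1 is about 1.9 mm down. I'll slide along the arc, turning with it, at 8 rows per key.

servo_tool(
  moves=[
    [-0.191,-0.004,0,0,0,0.038,1],
    [-0.191,-0.004,0,0,0,0.038,1],
    [-0.191,-0.004,0,0,0,0.038,1],
    [-0.191,-0.004,0,0,0,0.038,1],
    [-0.191,-0.004,0,0,0,0.038,1],
    [-0.191,-0.004,0,0,0,0.038,1],
    [-0.191,-0.004,0,0,0,0.038,1],
    [-0.191,-0.004,0,0,0,0.038,1],
    [0,0,0,0,0,0,1],
  ],
)

```text
t: 12.75
position: [0.5556, 0.2375, 0.1369]
ee_rot: [0.344, 0.939, 0.0, 0.0]
contact_force: [0.1, -1.2, 1.6]
grip_width: 0.0002
grip_force: 1.0
```

```bash
sed -i 's/rel(\[.*/import sys;rel(list(map(float,sys.argv[1:])))/' fz.py; python3 fz.py .5543 .2380 .1367
```

```text
t 12.75 pos [0.5556 0.2375 0.1369] xdir 139.7 zax [ 0.001 -0.    -1.   ] F [ 0.09 -1.16  1.56] w 0.0002
units [ 0.052 -0.02   0.008]
meanF [ 0.81 -0.46  2.25]
```

servo_tool(
  moves=[
    [-0.187,-0.006,0,0,0,0.038,1],
    [-0.187,-0.006,0,0,0,0.038,1],
    [-0.187,-0.006,0,0,0,0.038,1],
    [-0.187,-0.006,0,0,0,0.038,1],
    [-0.187,-0.006,0,0,0,0.038,1],
    [-0.187,-0.006,0,0,0,0.038,1],
    [-0.187,-0.006,0,0,0,0.038,1],
    [-0.187,-0.006,0,0,0,0.038,1],
    [0,0,0,0,0,0,1],
  ],
)

```text
t: 13.95
position: [0.5794, 0.2087, 0.1368]
ee_rot: [0.489, 0.872, -0.0, 0.0]
contact_force: [0.5, -1.3, 1.3]
grip_width: 0.0006
grip_force: 1.0
```

```bash
python3 fz.py .5792 .2089 .1367
```

```text
t 13.95 pos [0.5794 0.2087 0.1368] xdir 121.46 zax [ 0.001 -0.    -1.   ] F [ 0.53 -1.34  1.27] w 0.0006
units [ 0.009 -0.002  0.005]
meanF [ 0.74 -0.62  1.85]
```

servo_tool(
  moves=[
    [-0.191,-0.004,0,0,0,0.038,1],
    [-0.191,-0.004,0,0,0,0.038,1],
    [-0.191,-0.004,0,0,0,0.038,1],
    [-0.191,-0.004,0,0,0,0.038,1],
    [-0.191,-0.004,0,0,0,0.038,1],
    [-0.191,-0.004,0,0,0,0.038,1],
    [-0.191,-0.004,0,0,0,0.038,1],
    [-0.191,-0.004,0,0,0,0.038,1],
    [0,0,0,0,0,0,1],
  ],
)

```text
t: 15.15
position: [0.5937, 0.1734, 0.1369]
ee_rot: [0.621, 0.784, -0.0, 0.0]
contact_force: [0.5, -0.6, 1.1]
grip_width: 0.0006
grip_force: 1.0
```

```bash
python3 fz.py .5938 .1738 .1367
```

```text
t 15.15 pos [0.5937 0.1734 0.1369] xdir 103.21 zax [ 0.    -0.001 -1.   ] F [ 0.49 -0.64  1.06] w 0.0006
units [0.015 0.009 0.006]
meanF [ 0.25 -0.9   1.95]
```

servo_tool(
  moves=[
    [-0.189,-0.003,0,0,0,0.038,1],
    [-0.189,-0.003,0,0,0,0.038,1],
    [-0.189,-0.003,0,0,0,0.038,1],
    [-0.189,-0.003,0,0,0,0.038,1],
    [-0.189,-0.003,0,0,0,0.038,1],
    [-0.189,-0.003,0,0,0,0.038,1],
    [-0.189,-0.003,0,0,0,0.038,1],
    [-0.189,-0.003,0,0,0,0.038,1],
    [0,0,0,0,0,0,1],
  ],
)

```text
t: 16.35
position: [0.5963, 0.1359, 0.1368]
ee_rot: [0.738, 0.675, -0.0, 0.0]
contact_force: [-0.2, -1.2, 0.9]
grip_width: 0.0007
grip_force: 1.0
```

```bash
python3 fz.py .5967 .1360 .1367
```

```text
t 16.35 pos [0.5963 0.1359 0.1368] xdir 84.96 zax [ 0. -0. -1.] F [-0.17 -1.15  0.92] w 0.0007
units [0.004 0.014 0.005]
meanF [ 0.26 -1.49  2.4 ]
```

Next is key 6, the last leg.

servo_tool(
  moves=[
    [-0.191,-0.003,0,0,0,0.038,1],
    [-0.191,-0.003,0,0,0,0.038,1],
    [-0.191,-0.003,0,0,0,0.038,1],
    [-0.191,-0.003,0,0,0,0.038,1],
    [-0.191,-0.003,0,0,0,0.038,1],
    [-0.191,-0.003,0,0,0,0.038,1],
    [-0.191,-0.003,0,0,0,0.038,1],
    [-0.191,-0.003,0,0,0,0.038,1],
    [0,0,0,0,0,0,1],
    [0,0,0,0,0,0,1],
  ],
)

```text
t: 17.65
position: [0.5871, 0.1002, 0.1367]
ee_rot: [0.834, 0.552, -0.0, -0.0]
contact_force: [-0.5, -2.1, 1.7]
grip_width: 0.0008
grip_force: 1.1
```

```bash
python3 fz.py .5875 .0991 .1367
python3 - <<'E'
from rel import *; import cv2
f=grab_frame("scene");cv2.imwrite("pics/s2.png",cv2.resize(f["pixels"][100:320,260:520,::-1],None,fx=3,fy=2.7))
E
```

```text
t 17.65 pos [0.5871 0.1002 0.1367] xdir 66.99 zax [-0. -0. -1.] F [-0.48 -2.05  1.73] w 0.0008
units [-0.034  0.03  -0.   ]
meanF [-0.6  -1.39  1.93]
```

View pics/s2.png

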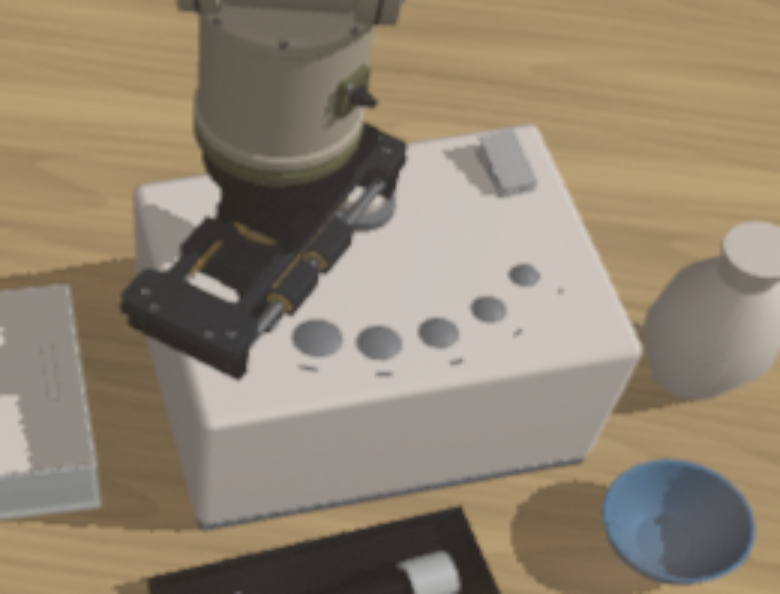

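The picture shows keys 1–5 clear and up at crop (525,275) to (317,338). The finger is on key 6, hidden under the gripper, pressing with about 1.9 N. Nothing else appears to have moved.

```bash
python3 -c "
from cell import *
print(hand_in())"
```

```text
the job is handed in; nothing more can be done
None
```

I pressed the round button and let it come back up, slid the fingertip along keys 1 to 6 in order, and handed in with it resting on key 6 at about 1.9 N; the hand-in gave no verdict, and key 6's travel is judged from force alone because the gripper hid it.

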